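Fetch the navy watch box from the dry cabinet

ROBOT

A 6-joint arm with a two-finger parallel gripper is mounted at the origin on the work surface. World frame = base frame: x ahead of the robot, y to its left, z up, the work surface at z = 0. Lengths are in mm, angles in degrees, forces in N, time in s.
With the tool pointing down it reaches from about 300 to 850 mm from the base axis. Payload 4.2 kg.
Tool frame: the origin (TCP) lies between the finger pads; the fingertips stand 11 mm ahead of it and the grasp point (between the pads) lies 8 mm behind it (env.tips_ahead is the distance from the TCP to the fingertips, in mm); z points along the fingers, y is the line along which they close (so a half turn about z gives the same grasp; the last joint's range is limited). The gripper opens to 91 mm and grips with 3 to 60 N. Pads are 32 mm wide; open, the fingers measure 118 mm over their backs; the gripper's body (76 mm by 178 mm) begins 60 mm behind the grasp point.
Start: joints at [73.74, 18.312, 89.639, -0, 72.044, -1.146], TCP at [149.933, 555.123, 224.976] pointing down, gripper open.
Joint ranges: [-177.97, 177.97], [-48.28, 115.42], [12.27, 149.76], [-77.06, 257.06], [2.81, 150.46], [-146.56, 146.56]. Speed limits (degrees/s): [147.25, 147.25, 180, 180, 180, 180].

INTERFACE

Orientations are given as [roll, pitch, yaw] about the fixed x, y, z axes, in that order (R = Rz(yaw) Ry(pitch) Rx(roll)).
In Python, from workcell import env, cams gives the robot as it stands.
- The arm moves only by the tool step_arm, never from a script. Its arguments are lists of equal length, an entry for each row: "linear": the shift along the tool's x, y, z in units of 30 cm (1.0 is 30 cm), a list of three; "turn": the turn about the tool's z in units of 360 degrees (1.0 is 360 degrees). In form: {"linear": [[tx, ty, tz], ...], "turn": [turn, ...]}. A call has 1 to 20 rows; each row is the pose to reach, as a shift and turn from the pose commanded when the call began, along the tool's axes at that moment, turning the shorter way round; what a row does not reach only later rows make up. A row lasts 1/8 s, in which the tool goes at most 62.5 mm and 10.7 degrees, less where a joint would pass 70% of its speed; a pose out of reach is approached as far as the arm can. A call with a number of a shift or a turn outside -1 to 1 is refused whole. A call with a gripper value outside its range is refused whole. "fingers" is the closure, from -1 (fully open) to 1 (shut), so that 0 is half open, set as the call begins (left out, the last holds). The fingers move at their own pace and stop on an object; "force" is the grip in N (left out, the last holds). Time passes only in rows, so rows that repeat a pose let the fingers close. It gives the time, the measured TCP pose, the force, the opening and the grip force at its end, in the units of the state.
- env.state(): the state, without advancing time (a new reading comes with each control period).
- cams.grab_frame(name): name is "scene" or "top"; returns a dict with "color" (400x640x3 uint8, blue, green, red), "fx", "fy", "cx", "cy" (pixels), "extrinsics" (4x4, takes a point from camera to world coordinates). Camera axes: x right, y down, z forward; pixel columns grow to the right and rows downward; lengths in mm; the calibration is good to about 2 mm. A picture is of the moment at which its call begins. There is no depth.
- env.job_done(): hands the job in; it is judged then, once.
The state is a dict: "time_s": time; "qpos": joint angles; "qvel": joint speeds; "effort": joint torques, N m; "ee_pos": TCP position; "ee_rot": TCP orientation; "force": force on the tool from outside, world axes, zero at the start; "torque": the same for the moment, N m; "gripper_width": finger opening in mm; "gripper_force": force on a finger pad.
Only numpy, scipy, OpenCV 4.12 (cv2) and the standard library are available. Lean on these libraries where they do the work, as an engineer would, in place of code of your own. Each camera call takes 0.05 s, during which the arm holds its last target. There are 200 camera calls.

TASK

Press down the black latch lever of the clear dry cabinet, pull the door open by that lever, and swing it right back, well past square to the cabinet. Then take the navy watch box out and set it down upright in the middle of the green mat, without dropping or tipping it. Leave the door standing wide open for the next box, and do not disturb the cream box or anything else on the bench.

Things in the scene. Friction and masses are not known exactly. Their poses are not given: they have to be found in the camera images.
- cabinet: Fixed clear acrylic dry cabinet on a white base, 220 mm deep (x, front to back), 330 wide (y, left as seen facing its front), 300 high; origin at the centre of its underside. Walls, roof 8 mm. Chamber floor at z = 40 mm, roof underside 292, inner width 314; opening at x = -110 mm, all closed by the door. Steel keeper at the right front corner: y -165 to -192, z 240 to 266, out to x = -147 mm.
- door (a joint): Angle of the door: 0 shut and latched, growing as its free (right, -y) edge swings out towards the robot and round to the left; stop at 2.09 rad. It stays where it is left; under 1 N near the free edge moves it.
- door_hinge (a point): On the door's vertical hinge line, 296 mm above the bench (the height of the door's top edge), at cabinet x = -116 mm, y = +170 mm. Its axes turn with the door and equal the cabinet's when shut: x from the outer to the inner face, -y along the door to its free edge.
- door_edge (a point): Top corner of the door at its free edge, mid-thickness, 335 mm from the hinge line. The door is a clear panel 10 mm thick and 330 mm wide, from 40 to 296 mm above the bench, its mid-plane 1 mm outside the hinge line; the black gasket strips on its inside are thin and soft and may be ignored.
- latch_lever: Sprung lever on the door, a round black bar 14 mm thick, 52 mm in front of the door's outer face (45 mm gap), from its pivot 110 mm towards the hinge, rising 0.2 rad at rest. Origin on the pivot at the door's face, 262 mm above the bench, 308 mm from the hinge line; axes as the door's at rest. Pressed down it turns about x to a firm stop at 0.5 rad; the tongue leaves the keeper at about 0.3 rad.
- lever_grip (a point): Where to take the lever: centre line of the bar, 80 mm from the pivot, 278 mm above the bench at rest, 238 mm at the stop. 3 N down starts it, 7 N hold it at the stop; let go, it springs back up. With the lever up the shut door is locked, so hold it down while the door starts to move; once ajar (0.1 rad) the lever may come up.
- navy_box: Closed navy-blue watch box to fetch, 110 mm long (x), 56 wide (y), 50 high, 0.13 to 0.25 kg, brass seam and clasp; origin at the centre of its underside. Starts on the chamber floor, left or right, its clasp (-x) end 5 to 15 mm inside the opening. Grip it across its width near the clasp end, the gripper tilted 30 to 45 degrees forward to pass under the roof.
- cream_box: Cream watch box of the same size beside the navy one in the cabinet, some 96 mm between their centres; leave it alone. Origin at the centre of its underside.
- mat: Fixed dark-green work mat, 220 mm (x) by 240 mm (y), 3 mm thick, on the bench to the robot's right; origin at the centre of its underside.
- oil_bottle: White bottle with a blue band, 44 mm across, 95 mm high; leave alone. Origin at the centre of its underside.
- jar: Black jar with a brass lid, 70 mm across, 52 mm high; leave alone. Origin at the centre of its underside.
- driver_stand: Round black stand of small screwdrivers, 80 mm across, 124 mm high; leave alone. Origin at the centre of its underside.
- loupe: Black eye loupe, 40 mm across, 36 mm high; leave alone. Origin at the centre of its underside.
- pliers: Pliers with blue handles lying flat, 185 mm long, 12 mm high; leave alone. Origin at their middle, on the bench.

How it is judged (in metres and radians):
On the way, in this order (a step that is already met when the one before it is completed fails the run):
1. the door has been pulled ajar (over 0.15 rad) with the fingers on the latch lever (value of joint door above 0.15 rad and contact force between the fingers and latch_lever above 1 N), for 0.05 s.
2. the door has been swung back past 1.75 rad (value of joint door above 1.75 rad), for 0.1 s.
3. the navy box has been drawn out of the cabinet (x of navy_box in the frame of cabinet below -0.18 m), for 0.1 s.
4. the navy box stands on the middle of the mat while still held: set down, not dropped (horizontal distance between navy_box and mat below 0.06 m and height (world z) of navy_box below 0.012 m and contact force between the fingers and navy_box above 0.5 N), for 0.1 s.
At the end, for the whole second after the job is handed in: The navy box stands upright (within 0.1 rad) and still on the mat, its centre within 60 mm of the mat's centre, released; the door stands open by more than 1.7 rad (horizontal distance between navy_box and mat below 0.06 m and height (world z) of navy_box below 0.008 m and angle between navy_box's own z axis and vertical below 0.1 rad and linear speed of navy_box below 0.02 m/s and value of joint door above 1.7 rad); the robot touches nothing.
It fails at once if the navy box is tipped by more than 0.7 rad (angle between navy_box's own z axis and vertical above 0.7 rad).
It fails at once if the cream box is moved by more than 20 mm (distance of cream_box from where it was at the start of the episode above 0.02 m).
It fails at once if another thing on the bench is moved by more than 20 mm (distance of any of oil_bottle, jar, driver_stand, loupe, pliers from where it was at the start of the episode above 0.02 m).
It also fails if it takes over 69 s, if anything falls off the work surface, if the arm or the gripper's body presses on something with over 40 N, if the wrist force passes 120 N, or if a joint passes its speed limit or range.

## Working session

There is one attempt and no reset: what is moved stays moved. The work goes in short steps, Python scripts to look and compute and a tool call to move; the robot and the scene stay as the last step left them, time stands still between calls to the robot, and variables do not carry over. Pictures are saved under pics/ and viewed, at most 10 in all, crops included, and the job is handed in when it is done.

Besides the shell and the picture viewer there is one more tool, called after "Request:" by a JSON object that holds its "method" and its "body", one argument or row to a line. step_arm: Moves the arm, as the interface text tells. Its arguments: {"type":"object","properties":{"linear":{"type":"array"},"turn":{"type":"array"},"fingers":{"type":"number"},"force":{"type":"number"}},"required":["linear","turn"]}

```bash
ls; mkdir -p pics
python3 - <<'E'
from workcell import env, cams
import cv2,pickle,numpy as np
np.set_printoptions(suppress=True,precision=4)
d={}
for n in ("scene","top"):
    f=cams.grab_frame(n); d[n]=f; cv2.imwrite(f"pics/{n}0.png",f["color"]); print(n,f["fx"],f["fy"],f["cx"],f["cy"],f["extrinsics"])
pickle.dump(d,open("f0.pkl","wb"))
print(env.state())
E
```

```text
pics
scene 362.0591482476145 362.0591482476145 317.63069364303533 204.4292223294482 [[   0.9474   -0.3011    0.1089  442.4596]
 [  -0.3201   -0.8965    0.3061 -459.1648]
 [   0.0054   -0.3249   -0.9457 1167.852 ]
 [   0.        0.        0.        1.    ]]
top 442.3346872572347 442.3346872572347 318.08675955984603 199.01832188679134 [[  -0.011    -0.9779    0.2087  295.7865]
 [  -0.9999    0.0118    0.0029 -158.9455]
 [  -0.0053   -0.2086   -0.978  1383.6485]
 [   0.        0.        0.        1.    ]]
{'time_s': 0.1, 'qpos': array([73.7393, 18.347 , 89.6985,  0.0013, 72.0447, -1.1472]), 'qvel': array([ 0.0864, -0.0377, -0.2731, -0.0548,  0.0823, -0.1008]), 'effort': array([ -0.0008, -41.3337, -23.2511,   0.0729,   0.0422,  -0.0001]), 'ee_pos': array([149.8049, 554.6949, 224.2203]), 'ee_rot': array([-179.9098,   -0.003 ,  164.8861]), 'force': array([-0.0768, -0.3447,  0.1194]), 'torque': array([-0.0281,  0.0032,  0.0082]), 'gripper_force': 0.0, 'gripper_width': 91.23590634992497}
```

View pics/scene0.png

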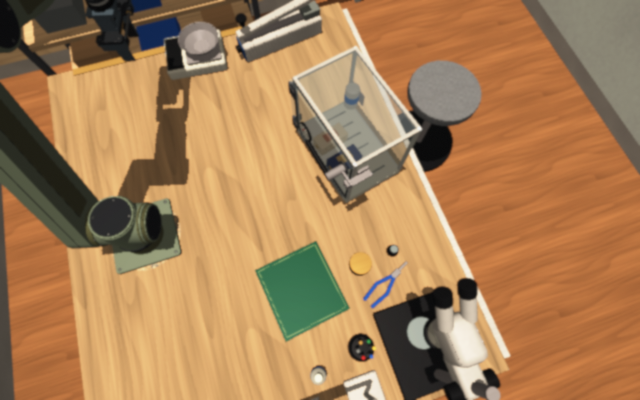

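View pics/top0.png

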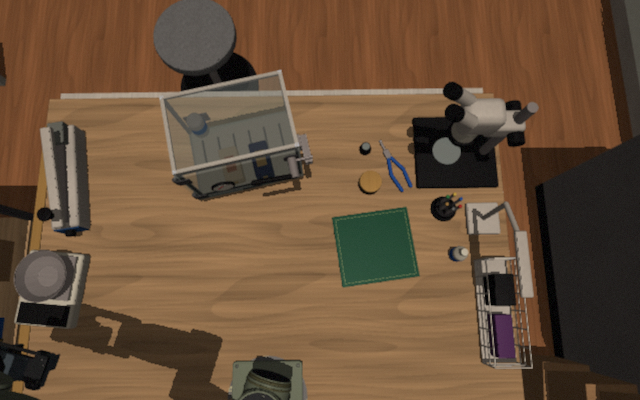

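The scene view shows the cabinet at about (355,120) and the mat at (302,290). In the top view the cabinet is at (230,130), the mat at (375,247) and the navy box near (262,160). Next I'll enlarge the cabinet.

Run:
```python
import cv2,pickle
d=pickle.load(open("f0.pkl","rb"))
a=d["top"]["color"][65:205,150:325]; b=d["scene"]["color"][40:210,280:430]
cv2.imwrite("pics/c1.png",cv2.resize(a,None,fx=4.2,fy=4.2,interpolation=cv2.INTER_CUBIC))
cv2.imwrite("pics/c2.png",cv2.resize(b,None,fx=3.5,fy=3.5,interpolation=cv2.INTER_CUBIC))
```

```text
(no output)
```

View pics/c1.png

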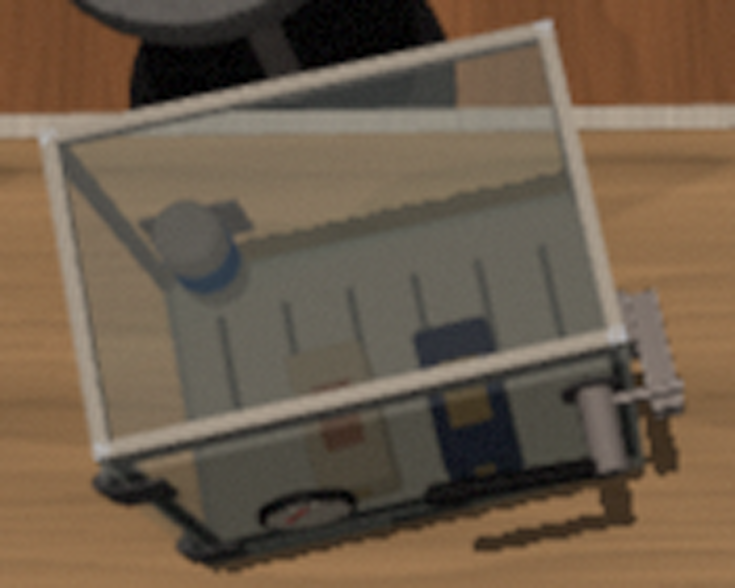

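View pics/c2.png

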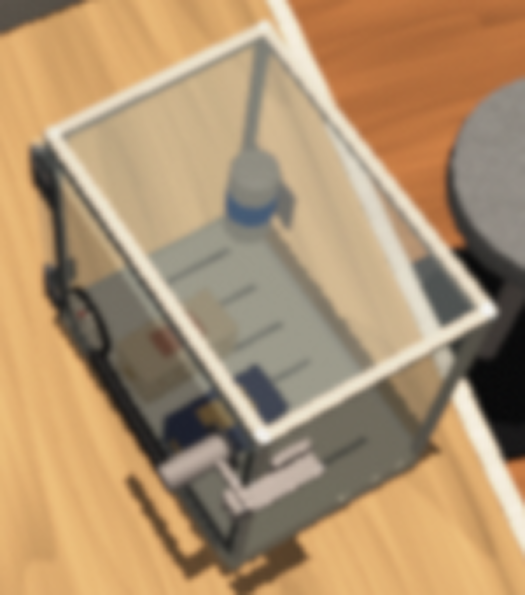

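Top crop: the roof corners are at about (45,135), (545,25), (625,335) and (102,455). The navy box is on the right half at (415–522, 318–475), and the black lever bar is at (430–595, 480). Scene crop: roof corners at (52,130), (265,25), (492,310) and (262,440).

```bash
cat > h.py <<'E'
import numpy as np,cv2,pickle
from scipy.optimize import least_squares
from scipy.spatial.transform import Rotation as Ro
np.set_printoptions(suppress=True,precision=2)
def ray(f,px,z):
    px=np.atleast_2d(px).astype(float); E=f["extrinsics"]
    d=np.c_[(px[:,0]-f["cx"])/f["fx"],(px[:,1]-f["cy"])/f["fy"],np.ones(len(px))]@E[:3,:3].T
    return E[:3,3]+d*((z-E[2,3])/d[:,2])[:,None]
def proj(f,P):
    E=f["extrinsics"]; q=(np.atleast_2d(P)-E[:3,3])@E[:3,:3]
    return np.c_[q[:,0]/q[:,2]*f["fx"]+f["cx"],q[:,1]/q[:,2]*f["fy"]+f["cy"]]
def R2(a): return np.array([[np.cos(a),-np.sin(a)],[np.sin(a),np.cos(a)]])
E
python3 - <<'E'
from h import *
d=pickle.load(open("f0.pkl","rb"))
c=lambda p,s,o:(np.array(p)+.5)/s-.5+np.array(o)
T=c([(45,135),(545,25),(625,335),(102,455)],4.2,(150,65))
S=c([(52,130),(265,25),(492,310),(262,440)],3.5,(280,40))
a=ray(d["top"],T,300);b=ray(d["scene"],S,300)
print(a[:,:2]);print(b[:,:2])
# cab corners: top order: back-left, back-right, front-right, front-left
m=np.array([(110,165),(110,-165),(-110,-165),(-110,165)])
P=np.r_[a[:,:2],b[[1,2,3,0],:2]]; M=np.r_[m,m]
r=least_squares(lambda v:((M@R2(v[2]).T+v[:2])-P).ravel(),[650,200,0])
print("cab",r.x[:2],np.degrees(r.x[2])); print(r.fun.reshape(-1,2))
# door/lever check
pr=lambda p:np.r_[R2(r.x[2])@np.array(p[:2])+r.x[:2],p[2]]
for n,o,s in(("top",(150,65),4.2),("scene",(280,40),3.5)):
    Q=np.array([pr(p) for p in [(-173,-138,262),(-173,-58,278),(-173,-30,284),(-110,-165,300),(-147,-192,266)]])
    print(n,(proj(d[n],Q)-o)*s)
# navy box top
L=c([(415,330),(487,318),(450,475),(522,468)],4.2,(150,65))
X=ray(d["top"],L,90)[:,:2]; print("navy in cab",(X-r.x[:2])@R2(r.x[2]))
L=c([(290,355),(362,340),(315,498),(395,485)],4.2,(150,65))
X=ray(d["top"],L,90)[:,:2]; print("cream in cab",(X-r.x[:2])@R2(r.x[2]))
# mat
for n in("top","scene"):
    h=cv2.cvtColor(d[n]["color"],cv2.COLOR_BGR2HSV); k=cv2.inRange(h,(60,90,30),(95,255,200))
    cs=max(cv2.findContours(k,0,2)[0],key=cv2.contourArea); q=ray(d[n],cs[:,0],3)[:,:2].astype(np.float32); print("mat",cv2.minAreaRect(q))
for n,(x,y) in {"jar":(371,182),"pliers":(396,166),"loupe":(365,148),"stand":(444,208),"bottle":(458,254)}.items(): print(n,ray(d["top"],(x,y),30)[0])
E
```

```text
[[ 808.12  257.72]
 [ 879.16  -56.19]
 [ 671.4  -106.74]
 [ 599.19  209.92]]
[[ 603.69  211.56]
 [ 808.16  256.89]
 [ 879.11  -58.68]
 [ 669.23 -106.08]]
cab [739.76  76.05] 12.623902440713433
[[ 2.92  3.38]
 [ 4.   -4.73]
 [-2.92 -2.26]
 [-2.84  3.1 ]
 [ 2.88  4.21]
 [ 4.05 -2.24]
 [-0.76 -2.93]
 [-7.34  1.46]]
top [[610.05 460.76]
 [481.61 482.95]
 [435.54 490.73]
 [627.1  337.9 ]
 [684.67 400.87]]
scene [[169.35 474.26]
 [116.11 385.63]
 [ 97.64 354.65]
 [261.18 442.4 ]
 [235.53 511.5 ]]
navy in cab [[   5.88  -20.64]
 [   2.74  -73.87]
 [-107.56  -23.54]
 [-114.42  -75.1 ]]
cream in cab [[   8.17   72.06]
 [   7.3    18.64]
 [-101.9    74.32]
 [-105.71   16.48]]
mat ((438.84051513671875, -329.52093505859375), (216.0848846435547, 235.8749237060547), 7.498669147491455)
mat ((437.8059997558594, -331.2314147949219), (209.2784881591797, 231.82440185546875), 7.643640995025635)
jar [ 637.48 -322.38   30.  ]
pliers [ 688.89 -403.62   30.  ]
loupe [ 750.07 -307.19   30.  ]
stand [ 551.33 -546.31   30.  ]
bottle [ 408.41 -578.84   30.  ]
```

```bash
cat >> h.py <<'E'
CAB=np.array([739.8,76.]); CY=12.62
def c2w(p): return np.r_[R2(np.radians(CY))@np.array(p[:2],float)+CAB,p[2]]
def rows(targets,start=None):
    """world [x,y,z,yaw(tool-down yaw)] or [x,y,z,None] -> tool rows from current measured pose"""
    if start is None:
        from workcell import env; s=env.state(); start=(s["ee_pos"],s["ee_rot"])
    p,e=start; R=Ro.from_euler("xyz",e,degrees=True)
    L=[R.inv().apply(np.array(t[:3])-p)/300 for t in targets]
    u=[0 if t[3] is None else ((e[2]-t[3]+180)%360-180)/360 for t in targets]
    print("linear",[[round(float(v),3) for v in l] for l in L]); print("turn",[round(float(v),3) for v in u])
def lever(th,z,yoff=0):  # grip point world at door angle th(rad)
    a=np.radians(CY)-th; h=c2w((-116,170,0))[:2]
    return [*(h+R2(a)@np.array([-58,-229.6+yoff])),z,102.6-np.degrees(th)]
E
python3 - <<'E'
from h import *
print(lever(0,0))
s=([149.93,555.12,224.98],[180,0,164.886])
rows([[150,555,370,164.9],[375,260,370,134],[583,-20,370,102.6]],s)
rows([[583,-20,370,102.6]],([375,260,370],[180,0,134]))
E
```

```text
[np.float64(583.0253829176462), np.float64(-20.176293537864012), 0, np.float64(102.6)]
linear [[-0.0, -0.0, -0.483], [-0.981, -0.754, -0.483], [-1.893, -1.474, -0.483]]
turn [-0.0, 0.086, 0.173]
linear [[-1.153, -0.15, -0.0]]
turn [0.087]
```

Request:
{"method": "step_arm", "body": {
  "linear": [
    [0,0,-0.2],
    [0,0,-0.4],
    [0,0,-0.483],
    [-0.16,-0.125,-0.483],
    [-0.33,-0.25,-0.483],
    [-0.49,-0.377,-0.483],
    [-0.65,-0.5,-0.483],
    [-0.82,-0.63,-0.483],
    [-0.98,-0.754,-0.483],
    [-0.98,-0.754,-0.483]
  ],
  "turn": [0,0,0,0.015,0.03,0.045,0.06,0.075,0.086,0.086],
  "fingers": -0.1,
  "force": 40
}}

```text
time_s: 1.35
ee_pos: [376.6, 256.9, 369.5]
ee_rot: [-180.0, 0.0, 133.5]
force: [0.1, 0.6, 0.0]
gripper_width: 50.0
gripper_force: 0.0
```

Run:
```python
from h import *
rows([[430,185,370,125],[480,120,370,117],[530,50,370,109],[570,0,370,102.6],[583,-20,370,102.6]])
```

```text
linear [[-0.296, -0.036, -0.001], [-0.568, -0.064, -0.001], [-0.852, -0.104, -0.001], [-1.065, -0.122, -0.001], [-1.143, -0.137, -0.0]]
turn [0.024, 0.046, 0.068, 0.086, 0.086]
```

Request:
{"method": "step_arm", "body": {
  "linear": [
    [-0.18,-0.022,0],
    [-0.36,-0.044,0],
    [-0.54,-0.066,0],
    [-0.72,-0.088,0],
    [-0.9,-0.11,0],
    [-0.95,-0.115,0],
    [-0.95,-0.115,0]
  ],
  "turn": [0.02,0.035,0.05,0.065,0.08,0.086,0.086]
}}

```text
time_s: 2.22
ee_pos: [547.6, 31.6, 369.2]
ee_rot: [-179.9, -0.1, 103.0]
force: [0.7, -0.0, -1.1]
gripper_width: 50.5
gripper_force: 0.0
```

Run:
```python
from h import *
rows([[583,-20,340,102.6],[583,-20,300,102.6],[583,-20,282,102.6]])
from workcell import cams
import cv2
for n in ("top","scene"):
    f=cams.grab_frame(n); o,s=((200,100),5) if n=="top" else ((290,80),4)
    cv2.imwrite(f"pics/{n}1.png",cv2.resize(f["color"][o[1]:o[1]+110,o[0]:o[0]+130],None,fx=s,fy=s,interpolation=2))
```

```text
linear [[-0.194, 0.076, 0.097], [-0.194, 0.077, 0.23], [-0.195, 0.077, 0.29]]
turn [0.001, 0.001, 0.001]
```

View pics/scene1.png

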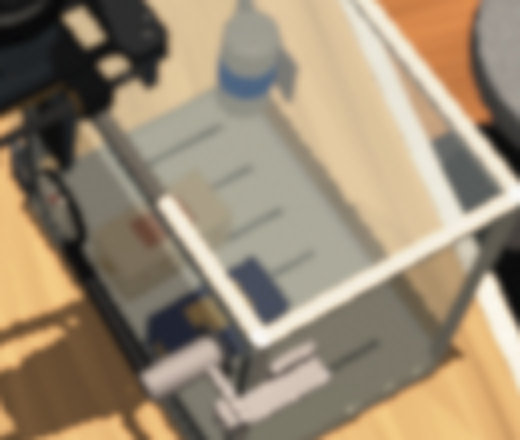

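The arm is above and left of the lever. The silver pivot boss ends at crop (150,382), which matches the predicted pivot, so I'm descending over the bar and gripping it.

Request:
{"method": "step_arm", "body": {
  "linear": [
    [-0.1,0.04,0],
    [-0.195,0.077,0.05],
    [-0.195,0.077,0.1],
    [-0.195,0.077,0.17],
    [-0.195,0.077,0.23],
    [-0.195,0.077,0.29],
    [-0.195,0.077,0.29],
    [-0.195,0.077,0.29]
  ],
  "turn": [0.001,0.001,0.001,0.001,0.001,0.001,0.001,0.001]
}}

```text
time_s: 3.32
ee_pos: [583.1, -19.9, 283.8]
ee_rot: [179.9, -0.0, 102.7]
force: [-0.5, -0.8, -0.2]
gripper_width: 49.8
gripper_force: 0.0
```

Request:
{"method": "step_arm", "body": {
  "linear": [
    [0,0,0],
    [0,0,0],
    [0,0,0],
    [0,0,0]
  ],
  "turn": [0,0,0,0],
  "fingers": 1
}}

```text
time_s: 3.82
ee_pos: [582.0, -21.2, 282.7]
ee_rot: [-179.8, -0.0, 102.6]
force: [-2.4, -1.6, 1.5]
gripper_width: 13.5
gripper_force: 39.1
```

Request:
{"method": "step_arm", "body": {
  "linear": [
    [0,0,0.03],
    [0.002,0,0.06],
    [0.001,0,0.09],
    [-0.002,0,0.115],
    [-0.004,0,0.128],
    [-0.004,0,0.128]
  ],
  "turn": [0,0,0,0,0,0]
}}

```text
time_s: 4.58
ee_pos: [582.2, -21.7, 246.2]
ee_rot: [-179.9, -0.1, 102.6]
force: [-6.1, 1.4, 10.1]
gripper_width: 13.0
gripper_force: 40.0
```

Run:
```python
from h import *
from workcell import env
s=env.state(); print(s["force"],s["ee_pos"])
h=c2w((-116,170,0))[:2]
v=s["ee_pos"][:2]-h; z=s["ee_pos"][2]; y=s["ee_rot"][2]
T=[]
for t in [2,4,7,11,16,22,28]:
    T.append([*(h+R2(-np.radians(t))@v),z if t<15 else z+min(36,(t-11)*2.5),y-t])
rows(T)
```

```text
[-6.15  1.36 10.14] [582.24 -21.75 246.22]
linear [[0.007, -0.027, 0.0], [0.016, -0.053, 0.0], [0.03, -0.092, 0.0], [0.052, -0.143, 0.0], [0.084, -0.205, -0.041], [0.13, -0.274, -0.091], [0.183, -0.339, -0.119]]
turn [0.006, 0.011, 0.019, 0.031, 0.044, 0.061, 0.078]
```

Request:
{"method": "step_arm", "body": {
  "linear": [
    [0.007,-0.027,0],
    [0.016,-0.053,0],
    [0.03,-0.092,0],
    [0.052,-0.143,0],
    [0.084,-0.205,-0.04],
    [0.13,-0.274,-0.09],
    [0.183,-0.339,-0.119],
    [0.183,-0.339,-0.119]
  ],
  "turn": [0.006,0.011,0.019,0.031,0.044,0.061,0.078,0.078]
}}

```text
time_s: 5.58
ee_pos: [469.6, 9.1, 278.4]
ee_rot: [-179.7, 0.1, 74.5]
force: [-1.3, -4.4, -9.9]
gripper_width: 13.0
gripper_force: 40.0
```

Run:
```python
from h import *
from workcell import env
s=env.state(); print(s["force"],s["ee_pos"])
h=c2w((-116,170,0))[:2]
v=s["ee_pos"][:2]-h; z=s["ee_pos"][2]; y=s["ee_rot"][2]
print(np.hypot(*v),102.6-y)
T=[]
for t in range(7,57,7): T.append([*(h+R2(-np.radians(t))@v),z,y-t])
rows(T)
```

```text
[-1.34 -4.42 -9.86] [469.58   9.06 278.36]
239.62876214894513 28.069340467220727
linear [[0.03, -0.093, 0.0], [0.072, -0.181, 0.001], [0.123, -0.264, 0.001], [0.185, -0.339, 0.001], [0.255, -0.407, 0.001], [0.333, -0.466, 0.001], [0.417, -0.514, 0.001], [0.507, -0.553, 0.001]]
turn [0.019, 0.039, 0.058, 0.078, 0.097, 0.117, 0.136, 0.156]
```

Request:
{"method": "step_arm", "body": {
  "linear": [
    [0.03,-0.093,0.01],
    [0.072,-0.181,0.01],
    [0.123,-0.264,0.01],
    [0.185,-0.339,0.01],
    [0.255,-0.407,0.01],
    [0.333,-0.466,0.01],
    [0.417,-0.514,0.01],
    [0.507,-0.553,0.01],
    [0.507,-0.553,0.01]
  ],
  "turn": [0.019,0.039,0.058,0.078,0.097,0.117,0.136,0.156,0.156]
}}

```text
time_s: 6.7
ee_pos: [349.9, 201.1, 276.6]
ee_rot: [-179.9, 0.5, 18.5]
force: [-8.5, -2.5, 2.4]
gripper_width: 13.2
gripper_force: 40.1
```

Run:
```python
from h import *
from workcell import env
s=env.state(); print(s["qpos"])
h=c2w((-116,170,0))[:2]
v=s["ee_pos"][:2]-h; z=s["ee_pos"][2]; y=s["ee_rot"][2]
print(np.hypot(*v),102.6-y)
T=[]
for t in (5,10,15,20,25): T.append([*(h+R2(-np.radians(t))@v),z,y-t])
rows(T)
```

```text
[ 28.11   0.88 103.91   0.19  75.64  99.61]
240.04155117895576 84.14999579177801
linear [[0.021, -0.067, -0.0], [0.047, -0.131, -0.0], [0.079, -0.193, -0.0], [0.116, -0.252, -0.0], [0.159, -0.308, -0.001]]
turn [0.014, 0.028, 0.042, 0.056, 0.069]
```

Request:
{"method": "step_arm", "body": {
  "linear": [
    [0.021,-0.067,0],
    [0.047,-0.131,0],
    [0.079,-0.193,0],
    [0.116,-0.252,0],
    [0.142,-0.286,0],
    [0.142,-0.286,0],
    [0.142,-0.286,0]
  ],
  "turn": [0.014,0.028,0.042,0.056,0.064,0.064,0.064]
}}

```text
time_s: 7.58
ee_pos: [363.0, 296.3, 276.6]
ee_rot: [-179.9, 0.6, -4.7]
force: [-10.9, 2.5, 0.1]
gripper_width: 13.1
gripper_force: 40.1
```

Request:
{"method": "step_arm", "body": {
  "linear": [
    [0,0,0],
    [0,0,0],
    [0,0,0],
    [0,0,-0.1],
    [0,0,-0.2],
    [0,0,-0.3],
    [0,0,-0.4],
    [0,0,-0.4]
  ],
  "turn": [0,0,0,0,0,0,0,0],
  "fingers": -0.1
}}

```text
time_s: 8.57
ee_pos: [367.5, 295.5, 399.4]
ee_rot: [-179.8, -0.3, -4.7]
force: [1.1, -0.1, -1.0]
gripper_width: 50.2
gripper_force: 0.0
```

Run:
```python
from h import *
from workcell import env,cams
s=env.state(); print(s["qpos"],s["ee_pos"],s["ee_rot"])
f=cams.grab_frame("top"); pickle.dump(f,open("f1.pkl","wb"))
cv2.imwrite("pics/t2.png",f["color"][:, :480])
```

```text
[ 37.41   5.02  82.32  -0.01  92.33 132.09] [367.45 295.5  399.37] [-179.78   -0.25   -4.68]
```

View pics/t2.png

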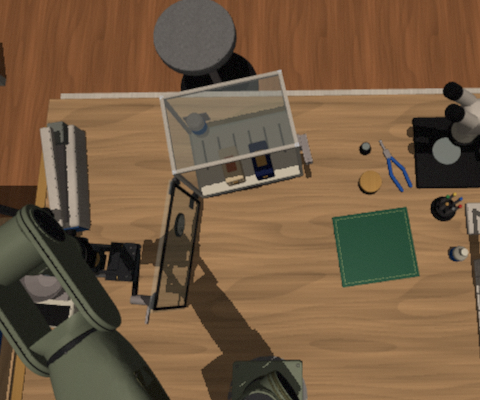

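The door stands at about 107°, with its panel running from (190,185) to (155,315), and the navy box is plainly visible at (262,160). Next I'll measure the box and plan the move in front of the cabinet.

Run:
```python
from h import *
f=pickle.load(open("f1.pkl","rb"))
h=cv2.cvtColor(f["color"],cv2.COLOR_BGR2HSV)
k=cv2.inRange(h,(105,70,10),(130,255,120)); k[:135]=0;k[185:]=0;k[:,:240]=0;k[:,282:]=0
k=cv2.morphologyEx(k,cv2.MORPH_CLOSE,np.ones((5,5)))
cs=max(cv2.findContours(k,0,1)[0],key=cv2.contourArea); print(cv2.boundingRect(cs),cv2.contourArea(cs))
X=(ray(f,cs[:,0],90)[:,:2]-CAB)@R2(np.radians(CY))
print(cv2.minAreaRect(X.astype(np.float32)), X.min(0),X.max(0))
hx=cv2.convexHull(cs)[:,0]; print(np.c_[hx,(ray(f,hx,90)[:,:2]-CAB)@R2(np.radians(CY))])
rows([[367.5,295.5,450,-4.7],[486,118,450,13.6]])
```

```text
(252, 155, 22, 25) 212.0
((-77.81800842285156, -47.77467346191406), (69.9083023071289, 53.48617172241211), 0.9339777231216431) [-113.08  -74.69] [-43.28 -20.57]
[[ 268.    155.    -45.2   -71.37]
 [ 269.    157.    -52.15  -73.03]
 [ 272.    168.    -88.39  -74.69]
 [ 273.    173.   -104.47  -74.37]
 [ 273.    175.   -110.61  -73.07]
 [ 271.    176.   -112.27  -66.52]
 [ 259.    179.   -113.08  -29.27]
 [ 257.    177.   -105.56  -24.64]
 [ 255.    173.    -91.89  -21.26]
 [ 252.    160.    -49.52  -20.57]
 [ 252.    158.    -43.28  -21.83]
 [ 266.    155.    -43.79  -65.42]]
linear [[0.002, -0.002, -0.175], [0.444, 0.556, -0.175]]
turn [0.0, -0.051]
```

Request:
{"method": "step_arm", "body": {
  "linear": [
    [0,0,-0.1],
    [0.09,0.11,-0.175],
    [0.2,0.24,-0.175],
    [0.3,0.37,-0.175],
    [0.4,0.5,-0.175],
    [0.444,0.556,-0.175],
    [0.444,0.556,-0.175]
  ],
  "turn": [0,-0.01,-0.02,-0.03,-0.04,-0.051,-0.051]
}}

```text
time_s: 9.5
ee_pos: [486.0, 116.7, 447.7]
ee_rot: [-180.0, 0.2, 13.5]
force: [0.3, -0.5, 0.3]
gripper_width: 50.0
gripper_force: 0.0
```

Request:
{"method": "step_arm", "body": {
  "linear": [
    [0.1,0,-0.15],
    [0.2,0,-0.3],
    [0.3,0,-0.45],
    [0.4,0,-0.6],
    [0.5,0,-0.75],
    [0.6,0,-0.9],
    [0.6,0,-0.9]
  ],
  "turn": [0,0,0,0,0,0,0]
}}

```text
time_s: 10.38
ee_pos: [449.2, 110.1, 686.1]
ee_rot: [-179.8, 5.9, 13.8]
force: [-0.6, -0.2, 0.2]
gripper_width: 50.1
gripper_force: 0.0
```

Request:
{"method": "step_arm", "body": {
  "linear": [
    [0.15,0,-0.15],
    [0.3,0,-0.3],
    [0.45,0,-0.45],
    [0.6,0,-0.6],
    [0.6,0,-0.6]
  ],
  "turn": [0,0,0,0,0]
}}

```text
time_s: 11.0
ee_pos: [460.0, 111.6, 676.8]
ee_rot: [-179.7, 7.1, 13.7]
force: [0.9, 0.3, -0.2]
gripper_width: 50.2
gripper_force: 0.0
```

Run:
```python
from h import *
from workcell import env
s=env.state(); print(s["qpos"],s["ee_pos"],s["ee_rot"])
```

```text
[ 12.15  24.34  12.32   0.25 150.4   88.69] [460.01 111.56 676.77] [-179.69    7.06   13.7 ]
```

Request:
{"method": "step_arm", "body": {
  "linear": [
    [-0.1,0,0.15],
    [-0.2,0,0.3],
    [-0.2,0,0.5],
    [-0.2,0,0.5]
  ],
  "turn": [0,0,0,0]
}}

```text
time_s: 11.5
ee_pos: [380.5, 93.1, 531.8]
ee_rot: [-179.7, 7.4, 13.7]
force: [0.7, 0.9, 0.3]
gripper_width: 50.4
gripper_force: 0.0
```

Run:
```python
from h import *
from workcell import env
s=env.state(); print(s["qpos"],s["ee_pos"],s["ee_rot"])
```

```text
[ 11.98   3.31  66.16   0.12 117.96  88.35] [380.46  93.1  531.81] [-179.67    7.43   13.7 ]
```

Request:
{"method": "step_arm", "body": {
  "linear": [
    [0,0,-0.2],
    [-0.05,0,-0.4],
    [-0.1,0,-0.6],
    [-0.2,0,-0.75],
    [-0.35,0,-0.9],
    [-0.5,0,-1.0],
    [-0.7,0,-1.0]
  ],
  "turn": [0,0,0,0,0,0,0]
}}

```text
time_s: 12.38
ee_pos: [392.6, 94.1, 731.1]
ee_rot: [-180.0, -0.0, 13.7]
force: [-0.2, -0.1, 0.3]
gripper_width: 50.6
gripper_force: 0.0
```

Run:
```python
from h import *
from workcell import env
s=env.state(); print(s["qpos"],s["ee_pos"],s["ee_rot"])
D=[((18.347,89.6985,72.0447),(149.8,554.7),224.2),((24.34,12.32,150.4),(460,111.6),676.8),((3.31,66.16,117.96),(380.5,93.1),531.8),((.88,103.91,75.64),(349.9,201.1),276.6),((5.02,82.32,92.33),(367.45,295.5),399.4),(tuple(s["qpos"][[1,2,4]]),s["ee_pos"][:2],s["ee_pos"][2])]
A=[];b=[]
for q,p,z in D:
    a,c,e=np.radians(np.cumsum(q)); S,C=np.sin,np.cos
    A+=[[1,0,S(a),S(c),C(c),S(e)],[0,1,C(a),C(c),-S(c),C(e)]]; b+=[np.hypot(*p),z]
x,res,rk,sv=np.linalg.lstsq(np.array(A),np.array(b),rcond=None); print(x,res,sv); print(np.array(A)@x-b)
```

```text
[ 11.83  17.28  12.27   0.04 150.42  88.18] [392.57  94.1  731.07] [-179.98   -0.03   13.68]
[  0.19 140.4  591.66 416.98  25.22 324.6 ] [0.] [4.74 3.35 1.19 0.92 0.26 0.09]
[ 0.    0.04  0.   -0.02 -0.    0.02 -0.   -0.02  0.01 -0.04 -0.01  0.01]
```

Request:
{"method": "step_arm", "body": {
  "linear": [
    [-0.2,0,-0.1],
    [-0.4,0,-0.2],
    [-0.6,0,-0.3],
    [-0.8,0,-0.4],
    [-1,0,-0.5]
  ],
  "turn": [0,0,0,0,0]
}}

```text
time_s: 13.0
ee_pos: [325.7, 76.9, 772.8]
ee_rot: [179.6, -6.5, 13.7]
force: [0.6, -0.6, -0.2]
gripper_width: 50.2
gripper_force: 0.0
```

Request:
{"method": "step_arm", "body": {
  "linear": [
    [-0.2,0,-0.2],
    [-0.4,0,-0.4],
    [-0.6,0,-0.6],
    [-0.8,0,-0.8],
    [-1,0,-1]
  ],
  "turn": [0,0,0,0,0]
}}

```text
time_s: 13.62
ee_pos: [257.4, 61.2, 805.0]
ee_rot: [179.2, -12.7, 13.8]
force: [0.4, 0.5, 0.3]
gripper_width: 50.2
gripper_force: 0.0
```

Run:
```python
from h import *
from workcell import env
s=env.state(); print(s["qpos"],s["ee_pos"],s["ee_rot"])
```

```text
[ 11.17   4.61  12.33  -0.48 150.38  87.05] [257.43  61.18 805.03] [179.19 -12.66  13.77]
```

Request:
{"method": "step_arm", "body": {
  "linear": [
    [-0.2,0,-0.1],
    [-0.4,0,-0.3],
    [-0.6,0,-0.5],
    [-0.8,0,-0.7],
    [-1,0,-0.9]
  ],
  "turn": [0,0,0,0,0]
}}

```text
time_s: 14.25
ee_pos: [182.6, 49.3, 830.1]
ee_rot: [178.7, -19.0, 13.9]
force: [0.0, -0.6, -0.3]
gripper_width: 50.3
gripper_force: 0.0
```

Request:
{"method": "step_arm", "body": {
  "linear": [
    [-0.2,0,-0.1],
    [-0.4,0,-0.3],
    [-0.6,0,-0.5],
    [-0.8,0,-0.7],
    [-1,0,-0.9]
  ],
  "turn": [0,0,0,0,0]
}}

```text
time_s: 14.88
ee_pos: [126.6, 46.6, 849.1]
ee_rot: [177.7, -26.2, 14.4]
force: [0.2, -0.3, 0.5]
gripper_width: 49.7
gripper_force: 0.0
```

Run:
```python
from h import *
from workcell import env
s=env.state(); print(s["qpos"],s["ee_pos"],s["ee_rot"])
```

```text
[-33.39  -8.02  12.35  37.26 150.4   79.35] [126.6   46.61 849.09] [177.68 -26.18  14.37]
```

Run:
```python
from h import *
rows([[124,27,845,None],[124,27,845,None],[160,36,840,None],[220,50,830,None],[280,63,800,None],[330,76,760,None]])
```

```text
linear [[-0.028, 0.061, 0.004], [-0.028, 0.061, 0.004], [0.076, 0.059, 0.073], [0.245, 0.058, 0.194], [0.385, 0.059, 0.374], [0.48, 0.05, 0.569]]
turn [0.0, 0.0, 0.0, 0.0, 0.0, 0.0]
```

Request:
{"method": "step_arm", "body": {
  "linear": [
    [-0.028,0.061,0.004],
    [-0.028,0.061,0.004],
    [-0.028,0.061,0.004],
    [-0.028,0.061,0.004]
  ],
  "turn": [0,0,0,0]
}}

```text
time_s: 15.38
ee_pos: [123.2, 28.7, 844.8]
ee_rot: [177.8, -26.0, 14.1]
force: [-0.4, -0.7, -0.3]
gripper_width: 50.0
gripper_force: 0.0
```

Run:
```python
from h import *
from workcell import env
s=env.state(); print(s["qpos"],s["ee_pos"],s["ee_rot"])
rows([[160,36,840,None],[220,50,830,None],[280,63,800,None],[330,76,760,None]])
```

```text
[ 18.79  -8.68  15.49  -7.86 147.19  87.61] [123.18  28.65 844.79] [177.8  -25.99  14.1 ]
linear [[0.105, 0.003, 0.069], [0.275, 0.002, 0.189], [0.415, 0.002, 0.369], [0.512, -0.007, 0.564]]
turn [0.0, 0.0, 0.0, 0.0]
```

Request:
{"method": "step_arm", "body": {
  "linear": [
    [0.105,0.003,0.069],
    [0.275,0.002,0.189],
    [0.415,0.002,0.369],
    [0.512,-0.007,0.564],
    [0.512,-0.007,0.564]
  ],
  "turn": [0,0,0,0,0]
}}

```text
time_s: 16.0
ee_pos: [333.3, 78.0, 754.0]
ee_rot: [177.8, -25.2, 14.2]
force: [-0.3, 1.0, 0.0]
gripper_width: 50.1
gripper_force: 0.0
```

Run:
```python
from h import *
from workcell import env
s=env.state(); print(s["qpos"],s["ee_pos"],s["ee_rot"])
rows([[500,115,640,None],[700,165,640,None],[900,215,640,None]])
```

```text
[ 12.64  -6.35  43.07  -1.67 118.07  87.76] [333.29  77.98 754.02] [177.85 -25.16  14.24]
linear [[0.353, -0.005, 0.586], [0.975, -0.013, 0.878], [1.597, -0.022, 1.17]]
turn [0.0, 0.0, 0.0]
```

Request:
{"method": "step_arm", "body": {
  "linear": [
    [0.1,0,0.15],
    [0.2,0,0.35],
    [0.353,0,0.5],
    [0.5,0,0.6],
    [0.7,0,0.7],
    [0.85,0,0.8],
    [0.97,0,0.87]
  ],
  "turn": [0,0,0,0,0,0,0]
}}

```text
time_s: 16.88
ee_pos: [698.2, 160.2, 653.0]
ee_rot: [177.8, -26.0, 14.2]
force: [-0.3, -0.2, 0.5]
gripper_width: 50.5
gripper_force: 0.0
```

Request:
{"method": "step_arm", "body": {
  "linear": [
    [0.2,0,0.09],
    [0.4,0,0.18],
    [0.6,0,0.28],
    [0.8,0,0.37],
    [0.95,0,0.44]
  ],
  "turn": [0,0,0,0,0]
}}

```text
time_s: 17.5
ee_pos: [839.5, 192.9, 566.2]
ee_rot: [177.7, -28.8, 14.3]
force: [0.7, 0.5, 0.7]
gripper_width: 50.1
gripper_force: 0.0
```

Run:
```python
from h import *
from workcell import env
s=env.state(); print(s["qpos"],s["ee_pos"],s["ee_rot"],Ro.from_euler("xyz",s["ee_rot"],degrees=True).as_matrix())
```

```text
[ 12.75  38.28  12.27  -1.55 100.57  88.32] [839.52 192.9  566.16] [177.7  -28.83  14.35] [[ 0.85  0.23  0.48]
 [ 0.22 -0.97  0.08]
 [ 0.48  0.04 -0.88]]
```

Request:
{"method": "step_arm", "body": {
  "linear": [
    [0.3,0,0.03],
    [0.6,0,0.06],
    [1,0,0.1],
    [1,0,0.1]
  ],
  "turn": [0,0,0,0]
}}

```text
time_s: 18.0
ee_pos: [892.7, 206.9, 532.9]
ee_rot: [177.6, -31.9, 14.5]
force: [-0.1, 0.3, -0.1]
gripper_width: 50.2
gripper_force: 0.0
```

Run:
```python
from h import *
from workcell import env
s=env.state(); print(s["qpos"],s["ee_pos"],s["ee_rot"])
M=Ro.from_euler("xyz",s["ee_rot"],degrees=True).as_matrix(); print(M)
t=np.arctan2(M[2,1],M[2,0]); print("turn deg to level closing axis",np.degrees(t))
for k in (0,.5,1):
    N=M@Ro.from_euler("z",t*k).as_matrix(); print(N[:,1],"closing az vs cab", np.degrees(np.arctan2(-N[1,1],-N[0,1]))-90-CY)
```

```text
[12.88 41.6  12.28 -1.58 94.16 88.53] [892.74 206.87 532.94] [177.58 -31.91  14.48]
[[ 0.82  0.23  0.52]
 [ 0.21 -0.97  0.09]
 [ 0.53  0.04 -0.85]]
turn deg to level closing axis 3.8762820644613045
[ 0.23 -0.97  0.04] closing az vs cab 0.5846937079329901
[ 0.2  -0.98  0.02] closing az vs cab -1.0603505315561055
[ 0.17 -0.99 -0.  ] closing az vs cab -2.704339144512028
```

```bash
cat > k.py <<'E'
from h import *
LO=np.array([-177.97,-48.28,12.27,-77.06,2.81,-146.56]);HI=np.array([177.97,115.42,149.76,257.06,150.46,146.56])
def fk(q):
    q1,q2,q3,q4,q5,q6=np.radians(q); E=lambda a,t:Ro.from_euler(a,t)
    A=E("z",q1)*E("y",q2); B=A*E("y",q3); W=B*E("z",q4)*E("y",q5); T=W*E("z",SG*q6+OFF)
    p=np.array([0,0,140.4])+A.apply([0,0,591.66])+B.apply([25.22,0,416.98])+T.apply([0,0,324.6])
    return p,T
SG,OFF=1,np.pi/2*-1
def ik(p,R,q0):
    f=lambda q:np.r_[(fk(q)[0]-p)/10,(fk(q)[1].inv()*R).as_rotvec()*20]
    r=least_squares(f,np.clip(q0,LO+.01,HI-.01),bounds=(LO,HI)); return r.x,np.abs(r.fun).max()
E
python3 - <<'E'
import k; from k import *
from workcell import env
s=env.state()
R0=Ro.from_euler("xyz",s["ee_rot"],degrees=True)
for k.SG in(1,-1):
  for o in(0,90,180,-90):
    k.OFF=np.radians(o); p,T=fk(s["qpos"]); print(k.SG,o,p-s["ee_pos"],np.degrees((T.inv()*R0).magnitude()))
E
```

```text
1 0 [  2.44 -11.24   0.02] 90.0
1 90 [  2.44 -11.24   0.02] 7.011960088710265e-15
1 180 [  2.44 -11.24   0.02] 90.00000000000003
1 -90 [  2.44 -11.24   0.02] 180.0
-1 0 [  2.44 -11.24   0.02] 92.94400453755124
-1 90 [  2.44 -11.24   0.02] 177.05599546244878
-1 180 [  2.44 -11.24   0.02] 87.05599546244878
-1 -90 [  2.44 -11.24   0.02] 2.944004537551234
```

```bash
sed -i 's/^SG,OFF.*/SG,OFF=1,np.pi\/2/; s/\[25.22,0,416.98\]/[25.22,11.5,416.98]/' k.py
python3 - <<'E'
from k import *
from workcell import env
s=env.state(); print(fk(s["qpos"])[0]-s["ee_pos"])
R0=Ro.from_euler("xyz",s["ee_rot"],degrees=True)
for tl in (-32,-29,-26,-23):
  R=Ro.from_euler("xyz",[178.2,tl,13.6],degrees=True); q=s["qpos"]
  print("tilt",tl)
  for x,z in ((-300,300),(-240,180),(-200,120),(-160,90),(-80,65),(-80,85),(-260,85),(-260,130)):
    q,e=ik(c2w((x,-47.7,z)),R,q); print((x,z),q,round(e,2))
  for m,z in (((438,-330),120),((438,-330),28)):
   for yaw in (0,90,-90,180):
    q2,e=ik(np.r_[m,z],R*Ro.from_euler("z",yaw,degrees=True),np.array([-40,20,100,0,40,0])); print("mat",yaw,z,q2,round(e,2))
E
```

```text
[-0.13 -0.03  0.02]
tilt -32
(-300, 300) [-15.25  -9.22 116.7   18.94  44.64  51.42] 0.0
(-240, 180) [-10.66   3.55 124.3   27.37  24.27  43.96] 0.0
(-200, 120) [ -8.32  12.1  125.25  39.54  15.36  32.75] 0.0
(-160, 90) [ -6.4   17.83 122.84  46.48  12.07  27.1 ] 0.0
(-80, 65) [ -3.42  25.34 114.5   39.36  11.37  36.71] 0.0
(-80, 85) [ -3.42  23.63 113.41  31.96  13.66  44.28] 0.0
(-260, 85) [-12.02  11.65 134.33  71.51  12.22  -3.09] 0.0
(-260, 130) [-12.02   6.51 130.69  42.97  17.13  26.34] 0.0
mat 0 120 [-54.79  16.82 117.97  47.3   40.86 -13.4 ] 0.0
mat 90 120 [-54.79  16.82 117.97  47.3   40.86  76.6 ] 0.0
mat -90 120 [ -54.79   16.82  117.97   47.3    40.86 -103.4 ] 0.0
mat 180 120 [ -41.45   13.77  115.67   14.73   33.06 -146.56] 4.9
mat 0 28 [-54.79  25.68 123.35  63.1   32.63 -32.99] 0.0
mat 90 28 [-54.79  25.68 123.35  63.1   32.63  57.01] 0.0
mat -90 28 [ -54.79   25.68  123.35   63.1    32.63 -122.99] 0.0
mat 180 28 [ -39.5    21.8   120.99   13.28   19.97 -146.56] 5.88
tilt -29
(-300, 300) [-13.94  -8.19 114.64  15.39  47.66  55.14] 0.0
(-240, 180) [ -9.71   4.12 122.1 
[... 2110 characters left out ...]
 26.39 107.41  10.67  23.89  65.82] 0.0
(-80, 85) [ -2.04  24.9  106.25   9.68  26.49  66.91] 0.0
(-260, 85) [ -9.02  12.14 127.76  21.5   19.31  48.7 ] 0.0
(-260, 130) [ -9.02   7.85 124.17  15.6   26.79  55.1 ] 0.0
mat 0 120 [-49.65  16.44 113.91  30.45  41.32   5.46] 0.0
mat 90 120 [-49.65  16.44 113.91  30.45  41.32  95.46] 0.0
mat -90 120 [-49.65  16.44 113.91  30.45  41.32 -84.54] 0.0
mat 180 120 [ -41.45   15.29  112.56   11.4    38.75 -146.56] 3.07
mat 0 28 [-49.65  24.43 119.65  41.76  30.16  -8.38] 0.0
mat 90 28 [-49.65  24.43 119.65  41.76  30.16  81.62] 0.0
mat -90 28 [-49.65  24.43 119.65  41.76  30.16 -98.38] 0.0
mat 180 28 [ -39.97   22.87  118.15   10.52   25.72 -146.56] 3.77
```

Run:
```python
from h import *
s=([892.74,206.87,532.94],[177.58,-31.91,14.48])
rows([[680,80,500,None]],s)
rows([[470,-34,430,None],[*c2w((-280,-47.7,300))[:2],300,None]],([680,80,500],s[1]))
```

```text
linear [[-0.731, 0.246, -0.316]]
turn [0.0]
linear [[-0.779, 0.202, -0.202], [-0.988, 0.184, 0.178]]
turn [0.0, 0.0]
```

Request:
{"method": "step_arm", "body": {
  "linear": [
    [-0.18,0.06,-0.08],
    [-0.37,0.12,-0.16],
    [-0.55,0.185,-0.24],
    [-0.731,0.246,-0.316]
  ],
  "turn": [0,0.001,0.002,0.003],
  "fingers": -0.56
}}

```text
time_s: 18.5
ee_pos: [702.7, 94.0, 505.3]
ee_rot: [178.2, -32.0, 13.2]
force: [0.3, -1.5, 0.3]
gripper_width: 71.0
gripper_force: 0.0
```

Request:
{"method": "step_arm", "body": {
  "linear": [
    [-0.2,0.05,-0.05],
    [-0.4,0.1,-0.1],
    [-0.6,0.15,-0.15],
    [-0.78,0.2,-0.2],
    [-0.84,0.19,-0.06],
    [-0.92,0.19,0.06],
    [-0.99,0.184,0.178],
    [-0.99,0.184,0.178]
  ],
  "turn": [0,0,0,0,0,0,0,0]
}}

```text
time_s: 19.5
ee_pos: [497.2, -11.5, 300.9]
ee_rot: [178.4, -31.6, 13.1]
force: [0.1, 0.1, 0.6]
gripper_width: 71.4
gripper_force: 0.0
```

Run:
```python
from h import *
from workcell import env
s=env.state(); print(s["qpos"],s["ee_pos"],s["ee_rot"])
T=[c2w(p) for p in ((-240,-47.7,200),(-210,-47.7,130),(-190,-47.7,90))]
rows([[*t,None] for t in T])
```

```text
[ -9.13  -5.55 113.43  14.71  42.87  59.98] [497.24 -11.46 300.91] [178.4  -31.61  13.14]
linear [[-0.132, 0.043, 0.315], [-0.169, 0.037, 0.566], [-0.182, 0.033, 0.715]]
turn [0.0, 0.0, 0.0]
```

Request:
{"method": "step_arm", "body": {
  "linear": [
    [-0.06,0.02,0.15],
    [-0.13,0.04,0.315],
    [-0.15,0.04,0.45],
    [-0.17,0.037,0.566],
    [-0.182,0.033,0.715],
    [-0.182,0.033,0.715],
    [-0.182,0.033,0.715]
  ],
  "turn": [0,0,0,0,0,0,0]
}}

```text
time_s: 20.38
ee_pos: [569.6, -12.5, 95.4]
ee_rot: [178.2, -32.2, 13.3]
force: [-0.1, -0.4, 0.7]
gripper_width: 70.9
gripper_force: 0.0
```

Run:
```python
from h import *
from workcell import env,cams
s=env.state(); print(s["ee_pos"],s["ee_rot"])
T=[c2w(p) for p in ((-160,-47.7,66),(-130,-47.7,66),(-100,-47.7,66),(-80,-47.7,66))]
rows([[*t,None] for t in T])
a=cams.grab_frame("top")["color"][120:220,220:320]; b=cams.grab_frame("scene")["color"][110:210,280:380]
cv2.imwrite("pics/pg.png",cv2.resize(np.hstack([a,b]),None,fx=4,fy=4,interpolation=2))
```

```text
[569.61 -12.54  95.39] [178.17 -32.15  13.29]
linear [[0.02, -0.008, 0.128], [0.104, -0.009, 0.181], [0.189, -0.009, 0.234], [0.245, -0.01, 0.27]]
turn [0.0, 0.0, 0.0, 0.0]
```

View pics/pg.png

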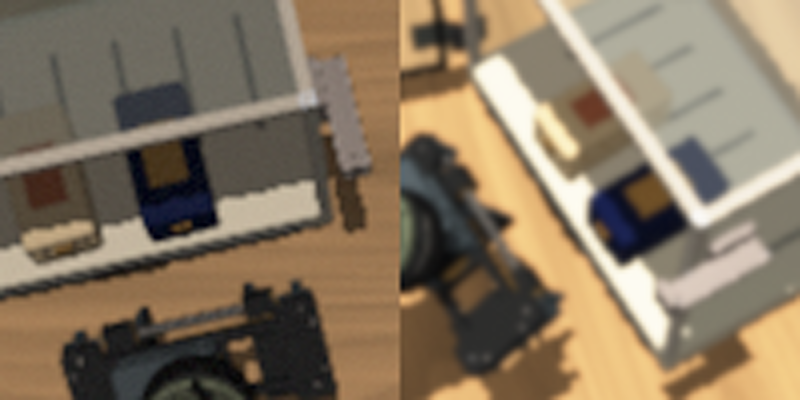

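The open fingertips at crop (125,320) and (260,290) have their midpoint on the navy box's axis, so they will straddle it. Moving in and gripping.

Request:
{"method": "step_arm", "body": {
  "linear": [
    [0.01,-0.004,0.06],
    [0.02,-0.008,0.128],
    [0.06,-0.008,0.155],
    [0.104,-0.009,0.181],
    [0.146,-0.009,0.207],
    [0.189,-0.009,0.234],
    [0.22,-0.009,0.252],
    [0.245,-0.01,0.268],
    [0.245,-0.01,0.268],
    [0.245,-0.01,0.268]
  ],
  "turn": [0,0,0,0,0,0,0,0,0,0]
}}

```text
time_s: 21.72
ee_pos: [669.8, 11.9, 64.7]
ee_rot: [178.2, -32.0, 13.2]
force: [0.9, -0.5, 0.5]
gripper_width: 71.0
gripper_force: 0.0
```

Request:
{"method": "step_arm", "body": {
  "linear": [
    [0,0,0],
    [0,0,0],
    [0,0,0],
    [0,0,0]
  ],
  "turn": [0,0,0,0],
  "fingers": 1,
  "force": 35
}}

```text
time_s: 22.22
ee_pos: [669.7, 12.0, 63.8]
ee_rot: [178.3, -31.9, 13.2]
force: [-4.1, -1.4, 5.6]
gripper_width: 56.3
gripper_force: 34.8
```

Run:
```python
from h import *
from workcell import env
s=env.state(); print(s["ee_pos"],s["ee_rot"],(s["ee_pos"][:2]-CAB)@R2(np.radians(CY)))
e=s["ee_pos"]; u=np.r_[R2(np.radians(CY))@[1,0],0]
T=[e+[0,0,12],e+[0,0,15]-40*u,e+[0,0,15]-150*u,e+[0,0,40]-180*u,e+[0,0,100]-190*u]
rows([[*t,None] for t in T])
```

```text
[669.69  11.96  63.8 ] [178.26 -31.93  13.2 ] [-82.4  -47.17]
linear [[0.021, 0.001, -0.034], [-0.087, 0.002, -0.113], [-0.398, 0.004, -0.307], [-0.439, 0.007, -0.43], [-0.361, 0.012, -0.618]]
turn [0.0, 0.0, 0.0, 0.0, 0.0]
```

Request:
{"method": "step_arm", "body": {
  "linear": [
    [0.01,0,-0.017],
    [0.021,0,-0.034],
    [-0.02,0,-0.065],
    [-0.087,0.002,-0.113],
    [-0.16,0.002,-0.16],
    [-0.24,0.003,-0.21],
    [-0.32,0.003,-0.26],
    [-0.398,0.004,-0.307],
    [-0.42,0.005,-0.36],
    [-0.439,0.007,-0.43],
    [-0.4,0.01,-0.52],
    [-0.361,0.012,-0.618],
    [-0.361,0.012,-0.618]
  ],
  "turn": [0,0,0,0,0,0,0,0,0,0,0,0,0]
}}

```text
time_s: 23.85
ee_pos: [485.4, -29.6, 165.5]
ee_rot: [178.1, -32.1, 13.3]
force: [0.1, -0.0, -2.0]
gripper_width: 56.8
gripper_force: 34.7
```

Run:
```python
from h import *
from workcell import env,cams
s=env.state(); print(s["ee_pos"],s["ee_rot"],s["force"])
u=np.r_[R2(np.radians(CY+.9))@[1,0],0]
m=np.array([438.3,-330.4])-34*u[:2]; print(m)
e=s["ee_pos"]; 
T=[e+f*(np.r_[m,130]-e) for f in (.25,.5,.75,1)]
rows([[*t,None] for t in T])
b=cams.grab_frame("scene")["color"]; cv2.imwrite("pics/lift.png",cv2.resize(b[120:270,220:400],None,fx=4,fy=4,interpolation=2))
```

```text
[485.44 -29.61 165.52] [178.09 -32.15  13.33] [ 0.07 -0.02 -2.04]
[ 405.24 -338.35]
linear [[-0.121, 0.236, -0.033], [-0.242, 0.472, -0.067], [-0.363, 0.709, -0.1], [-0.484, 0.945, -0.133]]
turn [0.0, 0.0, 0.0, 0.0]
```

View pics/lift.png

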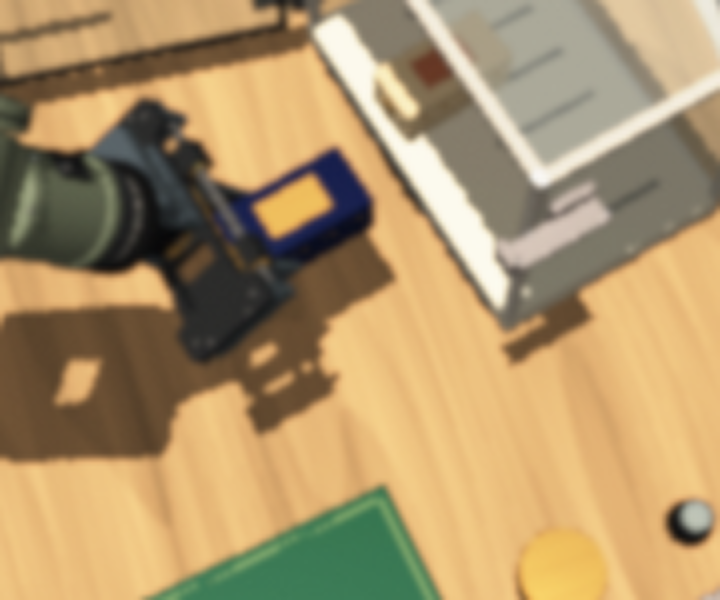

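The navy box is out of the cabinet and held level at (310,210); the cream box is undisturbed. I'm carrying it to the mat.

Request:
{"method": "step_arm", "body": {
  "linear": [
    [-0.05,0.1,-0.015],
    [-0.121,0.236,-0.033],
    [-0.18,0.355,-0.05],
    [-0.242,0.472,-0.067],
    [-0.3,0.59,-0.083],
    [-0.363,0.709,-0.1],
    [-0.43,0.83,-0.117],
    [-0.47,0.91,-0.128],
    [-0.484,0.945,-0.133],
    [-0.484,0.945,-0.133],
    [-0.484,0.945,-0.133]
  ],
  "turn": [0,0,0,0,0,0,0,0,0,0,0]
}}

```text
time_s: 25.28
ee_pos: [404.1, -336.6, 127.5]
ee_rot: [178.4, -31.9, 13.2]
force: [0.6, 0.6, -1.1]
gripper_width: 56.4
gripper_force: 34.7
```

Run:
```python
from h import *
from workcell import env
s=env.state(); print(s["qpos"],s["ee_pos"],s["ee_rot"])
rows([[405.2,-338.4,z,None] for z in (70,45,32,27,25)])
```

```text
[-58.87  15.08 119.09  46.04  43.34 -15.32] [ 404.14 -336.57  127.55] [178.36 -31.91  13.24]
linear [[-0.1, 0.002, 0.164], [-0.144, 0.0, 0.235], [-0.167, -0.001, 0.272], [-0.175, -0.001, 0.286], [-0.179, -0.002, 0.291]]
turn [0.0, 0.0, 0.0, 0.0, 0.0]
```

Request:
{"method": "step_arm", "body": {
  "linear": [
    [-0.05,0.001,0.08],
    [-0.1,0.002,0.164],
    [-0.125,0,0.205],
    [-0.144,0,0.235],
    [-0.156,0,0.255],
    [-0.167,-0.001,0.272],
    [-0.172,-0.001,0.28],
    [-0.175,-0.001,0.285],
    [-0.176,-0.001,0.287],
    [-0.176,-0.001,0.287]
  ],
  "turn": [0,0,0,0,0,0,0,0,0,0]
}}

```text
time_s: 26.52
ee_pos: [405.3, -340.3, 27.2]
ee_rot: [178.2, -31.9, 13.2]
force: [0.3, 0.0, -2.4]
gripper_width: 56.6
gripper_force: 34.7
```

Force is still only the weight, so I'm lowering a little further until contact.

Request:
{"method": "step_arm", "body": {
  "linear": [
    [-0.002,0,0.003],
    [-0.004,0,0.006],
    [-0.006,0,0.009],
    [-0.006,0,0.009]
  ],
  "turn": [0,0,0,0]
}}

```text
time_s: 27.02
ee_pos: [405.5, -340.4, 26.7]
ee_rot: [178.1, -32.2, 13.3]
force: [-14.0, 0.6, 23.7]
gripper_width: 56.3
gripper_force: 35.1
```

Request:
{"method": "step_arm", "body": {
  "linear": [
    [0.002,0,-0.003],
    [0.003,0,-0.005],
    [0.003,0,-0.005],
    [0.003,0,-0.005]
  ],
  "turn": [0,0,0,0]
}}

```text
time_s: 27.52
ee_pos: [405.4, -340.4, 26.7]
ee_rot: [178.2, -32.0, 13.2]
force: [-6.6, -0.1, 10.1]
gripper_width: 56.4
gripper_force: 34.9
```

Request:
{"method": "step_arm", "body": {
  "linear": [
    [0,0,0],
    [0,0,0],
    [0,0,0],
    [0,0,0],
    [0,0,-0.06],
    [0,0,-0.15],
    [0,0,-0.3],
    [0,0,-0.45],
    [0,0,-0.6],
    [0,0,-0.6],
    [0,0,-0.6]
  ],
  "turn": [0,0,0,0,0,0,0,0,0,0,0],
  "fingers": -0.5
}}

```text
time_s: 28.9
ee_pos: [311.2, -356.1, 177.6]
ee_rot: [178.3, -31.9, 13.2]
force: [-0.1, 0.6, -0.6]
gripper_width: 68.8
gripper_force: 0.0
```

Run:
```python
from h import *
from workcell import env,cams
f=cams.grab_frame("scene"); s=env.state(); print(s["time_s"],s["force"],s["ee_pos"])
cv2.imwrite("pics/end.png",f["color"])
```

```text
28.95 [ 0.14 -0.27  0.05] [ 311.31 -355.76  177.15]
```

View pics/end.png

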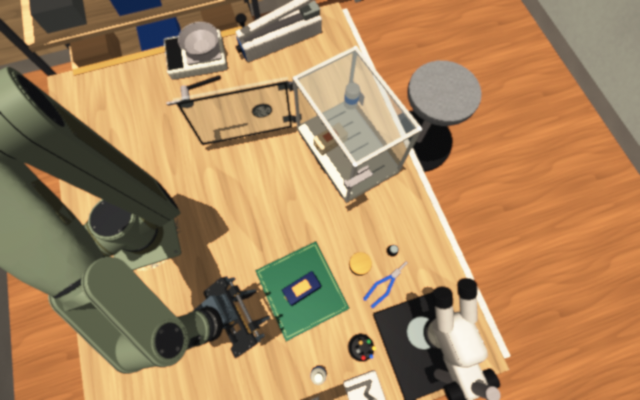

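The navy box stands upright at (301,288), in the middle of the mat. The door is wide open at (240,110), the gripper is clear, and everything else is undisturbed.

```bash
python3 -c "
from workcell import env
print(env.job_done())"
```

```text
the job is handed in; nothing more can be done
None
```

The job is handed in at about 29 s, with no verdict returned: the last picture shows the navy box upright and released mid-mat, the door wide open (about 107°), and the cream box and everything else on the bench apparently undisturbed.

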